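# Lean the sunflower panel on the table easel

### The job

Take the painted panel with the yellow sunflower (blue top edge) out of the grooved storage block and lean it on the table easel: its lower edge on the easel's ledge behind the lip, roughly centred from side to side, its back against the easel's sloping back and the painting facing outward. Set it down rather than dropping it, let go, and leave the other panel, the spray can and the pastel tin as they are.

Things in the scene. Friction and masses are not known exactly. Their poses are not given: they have to be found in the camera images.
- sunflower_panel: The panel to move: a wooden painting panel, 20 mm thick (x), 110 mm wide (y), 150 mm tall (z), about 0.16 kg, sky-blue face and blue top edge with a yellow sunflower. Origin at the centre of its lower edge face; z runs up the panel, +x points out of the painted face. It starts upright in the holder's groove, painting facing the holder's +x, in either of the two places.
- brown_panel: Bystander: a panel of the same size and axes, brown and green face with pink discs, brown top edge, standing in the same groove beside the first (40 to 60 mm of free space between them side to side).
- holder: Fixed grooved pine block, 86 (x) by 300 (y) by 38 mm high, on the robot's left or right, the easel on the other side. One groove along its whole y length, 26 mm wide, floor 8 mm above the table: a panel's top is 158 mm above the table. Origin: centre of underside. +x points away from the robot, within about 15 degrees of world x.
- easel: Fixed brown wooden table easel; foot board 170 mm (x) by 180 mm (y), whole easel about 130 mm high. Its face looks to its +x, away from the robot within about 15 degrees; its back leans 20 degrees from vertical, the top towards its -x (towards the robot). Two thin struts prop it behind. Origin under the easel at table height, on its middle line.
- easel_seat (a point): Inner corner where ledge meets sloping back, at mid width, 40 mm above the table. z: up the back (20 deg from vertical); +x: out of the back along the ledge, which rises to its front; y: sideways. Back: open frame at x=0, up to z=95 mm, 150 mm wide. Ledge: plane z=0, 180 mm wide; lip 10 mm high from x=36 to 44 mm. A panel fully home has its origin at x=10 mm, y=0, z=0, axes parallel.
- spray_can: Bystander: loose white and blue spray can, 52 mm diameter, 152 mm high, upright on the table in the gap between the holder and the easel. Origin at the centre of its underside.
- pastel_tin: Bystander: loose flat dark tin with coloured pastel sticks, 70 by 110 mm, 24 mm high, on the table in the same gap, farther from the robot. Origin at the centre of its underside.
Mind the look-alikes: they are no part of the job. Several things look just like the easel: the one meant starts nearest to the robot's base.

How it is judged:
At the end, for the whole second after the job is handed in: Sunflower panel released and still on the easel, painting outward: lower edge on the ledge (within 8 mm in height), origin 2 to 30 mm out from the back and within 25 mm of mid width, leaning and turned within 12 degrees of the easel's 20-degree slope (x of sunflower_panel in the frame of easel_seat between 0.002 and 0.03 m and y of sunflower_panel in the frame of easel_seat between -0.025 and 0.025 m and z of sunflower_panel in the frame of easel_seat between -0.006 and 0.008 m and angle between the z axis of sunflower_panel and the z axis of easel_seat, either way round below 0.21 rad and angle between the y axis of sunflower_panel and the y axis of easel_seat, either way round below 0.21 rad and x of easel_seat in the frame of sunflower_panel below 0 m and contact force between sunflower_panel and easel above 0.3 N and linear speed of sunflower_panel below 0.02 m/s); the robot touches nothing.
It fails at once if the sunflower panel is dropped (falls freely faster than 0.5 m/s, more than about 13 mm) (contact force between sunflower_panel and anything else below 0.01 N and linear speed of sunflower_panel above 0.5 m/s).
It fails at once if the other panel is shifted more than 25 mm or tipped more than 17 degrees (distance of brown_panel from where it was at the start of the episode above 0.025 m or angle between brown_panel's own z axis and vertical above 0.3 rad).
It fails at once if the spray can is shifted more than 30 mm or tipped (distance of spray_can from where it was at the start of the episode above 0.03 m or angle between spray_can's own z axis and vertical above 0.3 rad).
It fails at once if the pastel tin is shifted more than 30 mm (distance of pastel_tin from where it was at the start of the episode above 0.03 m).
It also fails if it takes over 40 s, if anything falls off the work surface, if the arm or the gripper's body presses on something with over 40 N, if the wrist force passes 120 N, or if a joint passes its speed limit or range.

### The arm

A 6-joint arm with a two-finger parallel gripper is mounted at the origin on the work surface. World frame = base frame: x ahead of the robot, y to its left, z up, the work surface at z = 0. Lengths are in m, angles in rad, forces in N, time in s.
With the tool pointing down it reaches from about 0.425 to 0.95 m from the base axis. Payload 14.7 kg.
Tool frame: the origin (TCP) lies on the centre line of the jaws, within the pads' length; the fingertips stand robot.tip_extent ahead of it and the grasp point (between the pads) lies 3 mm ahead of it (robot.tip_extent is the distance from the TCP to the fingertips, in m); y points along the fingers, z is the direction in which the jaws open and shut, and the axes are right-handed (so a half turn about y gives the same grasp; the last joint's range is limited). The gripper opens to 85 mm and grips with 20 to 120 N. Pads are 22 mm wide; open, the fingers measure 114 mm over their backs; the gripper's body (76 mm by 85 mm) begins 54 mm behind the grasp point. The pads swing forward as they close: fully open they stand 13 mm farther back than shut.
Start: joints at [1.303, 0.48, 1.596, -0, 1.065, -0.047], TCP at [0.142, 0.634, 0.253] pointing down, gripper open.
Joint ranges: [-2.75, 2.75], [-0.82, 2.05], [0.23, 2.67], [-1.56, 4.7], [0.09, 2.69], [-2.92, 2.92]. Speed limits (rad/s): [1.89, 1.89, 2.39, 3.01, 3.01, 3.01].

### API

Orientations are given as a rotation vector (axis times angle).
In Python, from rig import robot, optics gives the robot as it stands.
- The arm moves only by the shell command python3 -m crank 'ROWS' [FORCE]. ROWS is JSON, a list of rows, each a list of 7 numbers: the turn, a rotation vector about the world's x, y, z in rad, then the shift along the world's x, y, z in mm, then the finger opening in mm, from 0 to 85.4. In form: [[wx, wy, wz, x, y, z, fingers], ...]. A call has 1 to 10 rows; each row shifts and turns the commanded pose from where the row before left it; what a row does not reach is not made up. A row lasts 1/8 s, in which the tool goes at most 62.5 mm and 10.7 degrees, less where a joint would pass 70% of its speed; a pose out of reach is approached as far as the arm can. A call is refused whole if a number of a shift passes 62.5 or a number of a turn 0.188, either way. A call with a gripper value outside its range is refused whole. The fingers move at their own pace and stop on an object; FORCE is the grip in N (left out, the last holds). Time passes only in rows, so rows that do not move let the fingers close. It gives the time, the measured TCP pose, the force and the opening at its end, in the units of the state.
- robot.read_state(): the state, without advancing time (a new reading comes with each control period).
- optics.get_image(name): name is "side" or "top" or "wrist"; returns the picture (480x640x3 uint8, red, green, blue); there is no depth.
- optics.camera_params(name): a dict with "fov_y" (degrees; the focal length in pixels is half the picture's height over the tangent of half this angle, whatever the lens; pixels are square), "cx", "cy" (the principal point, pixels), "R" (3x3) and "t" (3): a world point X has camera coordinates R X + t. Camera axes: x right, y down, z forward; pixel columns grow to the right and rows downward; lengths in m; the calibration is good to about 2 mm. A picture is of the moment at which its call begins: read the wrist's pose just before it. camera_params takes no time and is no camera call; for the wrist camera it gives the pose at the moment of the call.
- robot.job_done(): hands the job in, once; it reports no verdict.
The state is a dict: "t": time; "joints": joint angles; "qd": joint speeds; "joint_torque": joint torques, N m; "eef_pos": TCP position; "eef_rot": TCP orientation; "ft_force": force on the tool from outside, world axes, zero at the start; "wrist_torque": the same for the moment, N m; "width": opening from 0.0 (shut) to 1.0 (fully open).
Only numpy, scipy, OpenCV 4.12 (cv2) and the standard library are available. Lean on these libraries where they do the work, as an engineer would, in place of code of your own. Each camera call takes 0.05 s, during which the arm holds its last target. There are 200 camera calls.

## Working session

There is one attempt and no reset: what is moved stays moved. The work goes in short steps, Python scripts to look and compute and a shell command to move; the robot and the scene stay as the last step left them, time stands still between calls to the robot, and variables do not carry over. Pictures are saved under pics/ and viewed, about 8 in all and at most 12, crops included, and the job is handed in when it is done.

```bash
mkdir -p pics; ls
python3 - <<'E'
from rig import robot, optics
import cv2,numpy as np
print(robot.read_state(), robot.tip_extent)
for n in("side","top","wrist"):
    p=optics.camera_params(n); print(n,p)
    cv2.imwrite(f"pics/{n}0.png",optics.get_image(n)[:,:,::-1])
E
```

```text
pics
{'t': 0.0, 'joints': array([ 1.30339984e+00,  4.80866427e-01,  1.59692925e+00, -2.75500308e-05,
        1.06509575e+00, -4.65777185e-02]), 'qd': array([ 0.00046946, -0.00100648, -0.00116464,  0.00072835, -0.00012454,
       -0.00014039]), 'joint_torque': array([ 5.16755070e-03, -9.50655699e+01, -4.30204153e+01,  5.51555859e-04,
        1.19335207e-02,  3.55512168e-05]), 'eef_pos': array([0.14223078, 0.63381617, 0.25262929]), 'eef_rot': array([-1.56512308,  0.17352814, -0.17324604]), 'ft_force': array([-0.18638561,  0.70703839,  0.92449752]), 'wrist_torque': array([ 0.03629019, -0.02896032, -0.01181004]), 'width': 1.0023706624886972} 0.022
side {'fov_y': 53.10774278978527, 'cx': 321.8921249915311, 'cy': 243.79525310820918, 'R': array([[-0.87375338, -0.4862996 ,  0.00822921],
       [-0.36309938,  0.64095086, -0.6762698 ],
       [ 0.32359521, -0.59388105, -0.73660807]]), 't': array([0.601682  , 0.19468924, 0.99591403])}
top {'fov_y': 52.71782267202774, 'cx': 324.1604116960861, 'cy': 235.30106047410285, 'R': array([[ 0.02231941, -0.99974712,  0.00274518],
       [-0.98223089, -0.02244   , -0.18633017],
       [ 0.18634466,  0.00146238, -0.98248335]]), 't': array([0.11876322, 0.61951938, 0.99420103])}
wrist {'fov_y': 64.69666908661841, 'cx': 317.0672531877875, 'cy': 241.17948027554542, 'R': array([[ 0.21878888,  0.97577165, -0.00105328],
       [ 0.93338695, -0.20897039,  0.29175362],
       [ 0.28446481, -0.06481556, -0.95649293]]), 't': array([-0.64881305, -0.03707999,  0.38013375])}
```

View pics/top0.png

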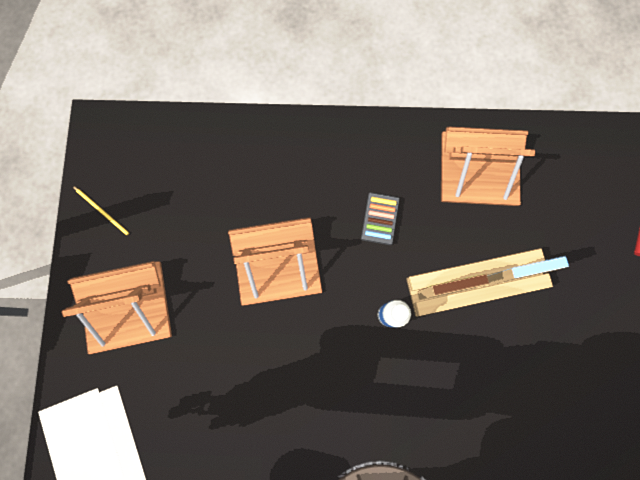

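View pics/side0.png

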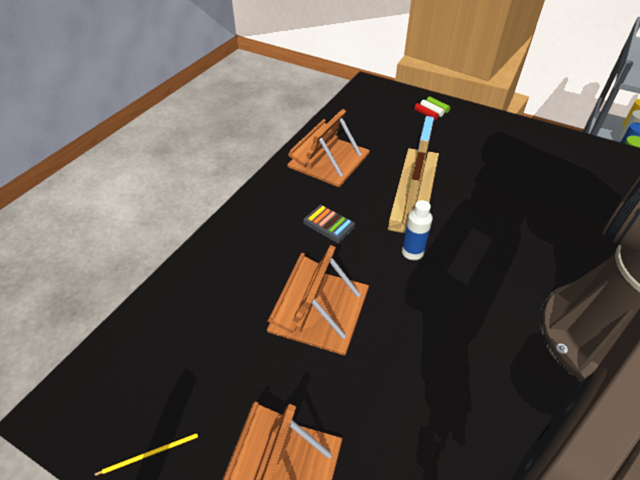

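The top view has the holder at (480,281), with the brown edge at (460,285) and the blue edge at (540,267). Easel look-alikes sit at (120,310), (275,262) and (483,165). The base projects to about (382,537), so the middle easel (275,262) is nearest. The can is at (395,314) and the tin at (380,218). Next I take close crops to check this choice.

```bash
cat > h.py <<'E'
import numpy as np,cv2
from rig import robot, optics
def ray(p,uv):
    f=240/np.tan(np.radians(p["fov_y"]/2)); R=np.array(p["R"]);t=np.array(p["t"])
    d=R.T@np.array([(uv[0]-p["cx"])/f,(uv[1]-p["cy"])/f,1]); return -R.T@t,d
def at(p,uv,z):
    c,d=ray(p,uv); return c+d*(z-c[2])/d[2]
def proj(p,X):
    f=240/np.tan(np.radians(p["fov_y"]/2)); q=np.array(p["R"])@np.array(X)+p["t"]
    return np.array([f*q[0]/q[2]+p["cx"],f*q[1]/q[2]+p["cy"]])
E
python3 - <<'E'
from h import *
p=optics.camera_params("top"); im=cv2.imread("pics/top0.png")
for n,uv in dict(L=(120,310),M=(275,262),Rr=(483,165)).items():
    q=at(p,uv,.02); print(n,q.round(3),np.hypot(*q[:2]).round(3))
a=cv2.resize(im[205:315,220:330],None,fx=5,fy=5,interpolation=cv2.INTER_CUBIC)
b=cv2.resize(im[240:320,400:580],None,fx=4.4,fy=4.4,interpolation=cv2.INTER_CUBIC)
cv2.imwrite("pics/ca.png",a); cv2.imwrite("pics/cb.png",b)
h=cv2.cvtColor(im,cv2.COLOR_BGR2HSV)
def mask(lo,hi,box):
    m=cv2.inRange(h,lo,hi); k=np.zeros_like(m); x0,y0,x1,y1=box; k[y0:y1,x0:x1]=m[y0:y1,x0:x1]; return k
m=mask((85,50,120),(115,255,255),(490,240,600,300)); r=cv2.minAreaRect(cv2.findNonZero(m)); print(r)
c=cv2.boxPoints(r)
for u in list(c)+[r[0]]: print("panel",u,at(p,u,.158).round(4))
E
```

```text
L [0.448 0.575 0.02 ] 0.729
M [0.561 0.241 0.02 ] 0.61
Rr [ 0.798 -0.232  0.02 ] 0.831
((539.8059692382812, 261.87652587890625), (9.254587173461914, 56.18729019165039), 86.93350982666016)
panel [511.50504 258.75873] [ 0.5596 -0.2331  0.158 ]
panel [567.6118  255.75299] [ 0.568  -0.3429  0.158 ]
panel [568.10693 264.99432] [ 0.5499 -0.3425  0.158 ]
panel [512.0001  268.00006] [ 0.5415 -0.2331  0.158 ]
panel (539.8059692382812, 261.87652587890625) [ 0.5547 -0.2879  0.158 ]
```

View pics/ca.png

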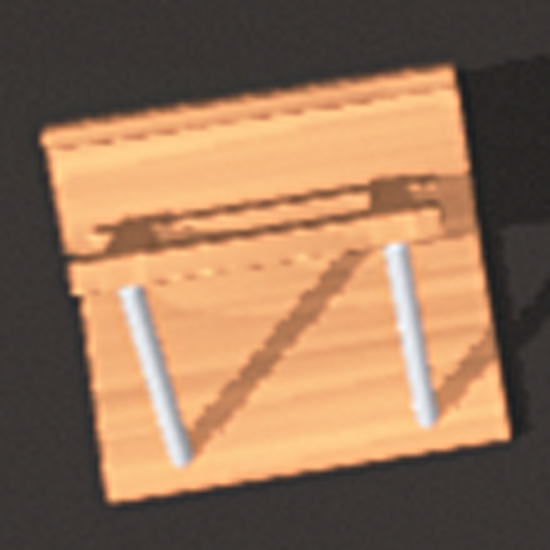

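View pics/cb.png

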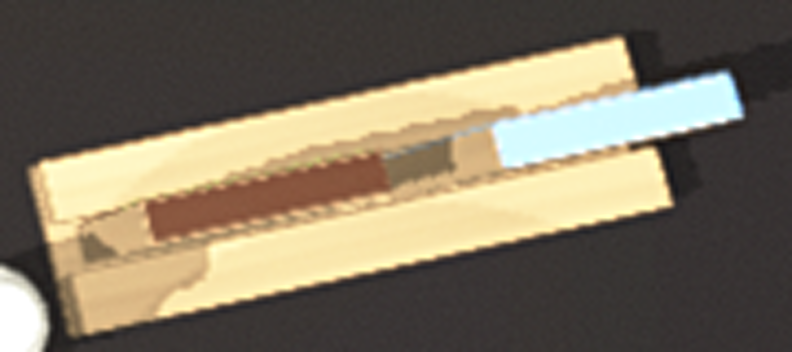

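The crops show the middle easel with its lip front edge from (42,132) to (455,65) in the crop. The sky-blue panel edge has crop corners (492,127), (730,70), (743,118) and (500,168), so this is the sunflower panel. Next I work out the poses.

Run:
```python
from h import *
p=optics.camera_params("top")
A=lambda u:(220+(u[0]-2)/5,205+(u[1]-2)/5)
B=lambda u:(400+(u[0]-1.7)/4.4,240+(u[1]-1.7)/4.4)
c=[at(p,B(u),.158) for u in[(492,127),(730,70),(743,118),(500,168)]]
ctr=np.mean(c,0); w=(c[0]+c[3]-c[1]-c[2])/2
print("panel ctr",ctr.round(4),"width",np.linalg.norm(w),"th",np.linalg.norm(c[0]-c[3]),np.linalg.norm(c[1]-c[2]),"yaw",np.arctan2(-w[0],w[1]))
h=[at(p,B(u),.038) for u in[(32,163),(625,37),(672,206),(75,335)]]
w=h[0]-h[1];w2=h[3]-h[2];print("holder",np.mean(h,0).round(4),np.linalg.norm(w),np.linalg.norm(w2),np.linalg.norm(h[0]-h[3]),[np.arctan2(-v[0],v[1]).round(4) for v in(w,w2)])
b=[at(p,B(u),.158) for u in[(147,203),(385,153),(390,190),(152,242)]];w=b[0]-b[1]
print("brown",np.mean(b,0).round(4),np.linalg.norm(w),np.arctan2(-w[0],w[1]))
S,C=np.sin(np.radians(20)),np.cos(np.radians(20))
for n,ul,ur,x,z in[("lip",(42,132),(455,65),.044,.01),("foot rear",(108,502),(510,438),None,.012)]:
    hh=z if x is None else .04+x*S+z*C
    l,r=at(p,A(ul),hh),at(p,A(ur),hh); w=l-r; yaw=np.arctan2(-w[0],w[1]); m=(l+r)/2
    f=0 if x is None else x*C-z*S
    print(n,"mid",m.round(4),"w",np.linalg.norm(w),"yaw",yaw,"seat",(m-f*np.array([np.cos(yaw),np.sin(yaw),0])).round(4))
# predicted back top and lip inner for check
    if x: 
        s=m-f*np.array([np.cos(yaw),np.sin(yaw),0]); s[2]=.04
        ex=np.array([np.cos(yaw),np.sin(yaw),0]);ey=np.array([-ex[1],ex[0],0])
        for x,y,z in[(0,.075,.095),(0,-.075,.095),(.036,.09,.01),(0,.075,0),(0,-.075,0)]:
            X=s+ex*(x*C-z*S)+ey*y+np.array([0,0,x*S+z*C]); q=proj(p,X); print((x,y,z),((q-[220,205])*5+2).round(0))
p=optics.camera_params("side")
print("side px of panel ctr",proj(p,ctr), "seat",proj(p,s))
```

```text
panel ctr [ 0.5446 -0.2871  0.158 ] width 0.11076138135323314 th 0.018227154679231767 0.02171493180817896 yaw 0.23858081467041212
holder [ 0.5259 -0.2082  0.038 ] 0.30615860200200096 0.30395163017533483 0.08607696527973269 [np.float64(0.2308), np.float64(0.2308)]
brown [ 0.5075 -0.1326  0.158 ] 0.10789599528318583 0.2273614806028398
lip mid [0.6371 0.2519 0.0644] w 0.18084867887392675 yaw 0.18784676090989513 seat [0.5998 0.2448 0.0644]
(0, 0.075, 0.095) [ 72. 264.]
(0, -0.075, 0.095) [441. 204.]
(0.036, 0.09, 0.01) [ 46. 150.]
(0, 0.075, 0) [ 99. 221.]
(0, -0.075, 0) [436. 166.]
foot rear mid [0.4807 0.224  0.012 ] w 0.17971702280981625 yaw 0.17973861333476474 seat [0.4807 0.224  0.012 ]
side px of panel ctr [426.35517835 128.68335901] seat [302.43740827 294.29883007]
```

```bash
cat >> h.py <<'E'
from scipy.spatial.transform import Rotation as Ro
S,C=np.sin(np.radians(20)),np.cos(np.radians(20))
def st():
    s=robot.read_state(); R=Ro.from_rotvec(s["eef_rot"]).as_matrix()
    print("t",round(s["t"],2),"pos",s["eef_pos"].round(4),"y",R[:,1].round(3),"z",R[:,2].round(3),"F",s["ft_force"].round(1),"w",round(s["width"],3),"q",s["joints"].round(2)); return s,R
def goal(ax,down):  # jaw axis ax, finger dir down; choose nearer half turn -> world rotvec needed
    s,R=st(); best=None
    for sg in(1,-1):
        z=sg*np.array(ax);y=np.array(down);G=np.c_[np.cross(y,z),y,z]
        v=(Ro.from_matrix(G)*Ro.from_matrix(R).inv()).as_rotvec(); print("turn",v.round(3))
    return s
E
python3 -c "
from h import *
goal([np.cos(.232),np.sin(.232),0],[0,0,-1])"
```

```text
t 0.15 pos [0.1423 0.634  0.2528] y [-0.    -0.001 -1.   ] z [ 0.219  0.976 -0.001] F [-1.   0.2  0.1] w 0.998 q [ 1.3   0.48  1.6   0.    1.07 -0.05]
turn [ 1.000e-03 -1.000e-03 -1.118e+00]
turn [1.000e-03 1.000e-03 2.024e+00]
```

```bash
python3 -m crank '[[0,0,-0.11,36,-38,0,50],[0,0,-0.11,36,-38,0,50],[0,0,-0.11,36,-38,0,50],[0,0,-0.11,36,-38,0,50],[0,0,-0.11,36,-38,0,50],[0,0,-0.11,36,-38,0,50],[0,0,-0.11,36,-38,0,50],[0,0,-0.11,36,-38,0,50],[0,0,-0.11,36,-38,0,50],[0,0,-0.12,36,-38,0,50]]' 40
python3 -m crank '[[0,0,0,4,-50,0,50],[0,0,0,4,-50,0,50],[0,0,0,4,-50,0,50],[0,0,0,4,-50,0,50],[0,0,0,4,-50,0,50],[0,0,0,4,-50,0,50],[0,0,0,4,-50,0,50],[0,0,0,4,-50,0,50],[0,0,0,4,-50,0,50],[0,0,0,4,-50,0,50]]'
python3 -m crank '[[0,0,0,0,-20,0,50],[0,0,0,0,0,0,50]]'
python3 - <<'E'
from h import *
goal([np.cos(.232),np.sin(.232),0],[0,0,-1])
p=optics.camera_params("wrist"); im=optics.get_image("wrist")[:,:,::-1].copy()
for x,y in[(.01,.055),(.01,-.055),(-.01,-.055),(-.01,.055)]:
    c,s=np.cos(.232),np.sin(.232); q=proj(p,[.5446+c*x-s*y,-.2871+s*x+c*y,.158]); cv2.circle(im,tuple(int(v) for v in q),4,(0,0,255),1)
cv2.imwrite("pics/w1.png",im)
E
```

```text
t: 1.4
eef_pos: [0.5033, 0.2528, 0.2533]
eef_rot: [-1.312, 1.034, -1.033]
ft_force: [-0.1, 0.9, -0.2]
width: 0.583
t: 2.65
eef_pos: [0.5422, -0.2475, 0.2532]
eef_rot: [-1.313, 1.031, -1.031]
ft_force: [0.9, -0.7, -0.3]
width: 0.582
t: 2.9
eef_pos: [0.542, -0.2665, 0.2529]
eef_rot: [-1.313, 1.032, -1.031]
ft_force: [0.1, 1.0, 0.0]
width: 0.583
t 2.9 pos [ 0.542  -0.2665  0.2529] y [-0.001  0.    -1.   ] z [ 0.972  0.236 -0.   ] F [0.1 1.  0. ] w 0.583 q [-0.51  0.42  1.71  0.    1.02 -0.75]
turn [-0.    -0.001 -0.006]
turn [ 1.000e-03 -1.000e-03  3.135e+00]
```

View pics/w1.png

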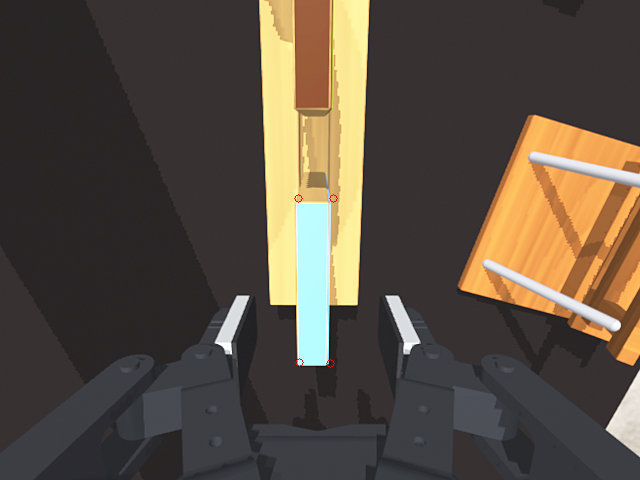

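The wrist view shows the blue edge spanning (297,203) to (330,365), within about 2 mm of the predicted circles. The fingers straddle it and the brown panel (313,108) is well clear. I descend and grip.

```bash
python3 -m crank '[[0,0,0,2,-11,0,50],[0,0,0,0,-11,0,50],[0,0,0,0,0,-25,50],[0,0,0,0,0,-25,50],[0,0,0,0,0,-25,50],[0,0,0,0,0,-25,50],[0,0,0,0,0,-14,50],[0,0,0,0,0,0,50]]'
python3 -m crank '[[0,0,0,0,0,0,0],[0,0,0,0,0,0,0],[0,0,0,0,0,0,0],[0,0,0,0,0,0,0],[0,0,0,0,0,0,0],[0,0,0,0,0,0,0]]' 40
```

```text
t: 3.95
eef_pos: [0.544, -0.2876, 0.1386]
eef_rot: [-1.314, 1.032, -1.029]
ft_force: [-0.4, -0.5, -0.1]
width: 0.583
t: 4.7
eef_pos: [0.5448, -0.2881, 0.1404]
eef_rot: [-1.313, 1.029, -1.032]
ft_force: [-1.4, 0.2, 7.4]
width: 0.228
```

```bash
python3 -m crank '[[0,0,0,0,0,10,0],[0,0,0,0,0,20,0],[0,0,0,0,0,30,0],[0,0,0,0,0,35,0],[0,0,0,0,0,35,0],[0,0,0,0,0,35,0],[0,0,0,0,0,30,0],[0,0,0,0,0,20,0],[0,0,0,0,0,0,0]]'
python3 - <<'E'
from h import *
s,R=st()
yaw=.185;seat=np.array([.5998,.2448,.04])
ex=np.array([np.cos(yaw),np.sin(yaw),0]);ey=np.array([-ex[1],ex[0],0]);u=np.array([0,0,1])
X=ex*C+u*S; Z=-ex*S+u*C
goal(X,-Z)
t=seat+.015*X+.1324*Z
print("final",t,"pre80",t+.08*Z,"shift to pre",(t+.08*Z-s["eef_pos"])*1000)
im=np.hstack([optics.get_image(n)[:,:,::-1] for n in("wrist","side")]);cv2.imwrite("pics/l.png",cv2.resize(im,(800,300)))
E
```

```text
t: 5.82
eef_pos: [0.5448, -0.288, 0.3563]
eef_rot: [-1.313, 1.028, -1.033]
ft_force: [-0.6, 1.0, -1.5]
width: 0.229
t 5.83 pos [ 0.5448 -0.288   0.3563] y [ 0.003 -0.002 -1.   ] z [0.971 0.238 0.002] F [-0.6  1.  -1.5] w 0.229 q [-0.54  0.35  1.55  0.    1.24 -0.78]
t 5.83 pos [ 0.5448 -0.288   0.3563] y [ 0.003 -0.002 -1.   ] z [0.971 0.238 0.002] F [-0.6  1.  -1.5] w 0.229 q [-0.54  0.35  1.55  0.    1.24 -0.78]
turn [ 0.075 -0.339 -0.054]
turn [-0.528 -0.111  3.04 ]
final [0.56914411 0.23906306 0.16954561] pre80 [0.54224939 0.23402999 0.24472101] shift to pre [  -2.52889699  522.0558086  -111.57784882]
```

View pics/l.png

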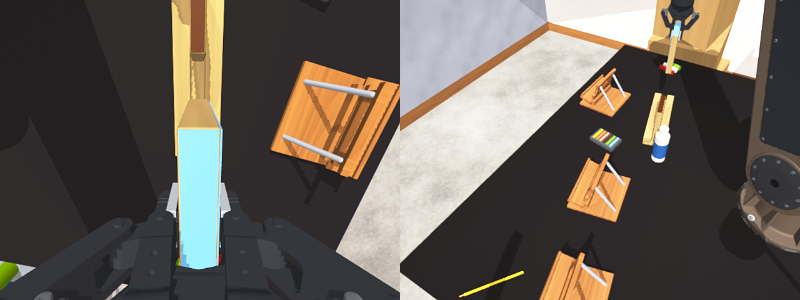

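The panel is lifted and held straight, and the brown panel is still in the groove. I carry it over to the easel, pitching it on the way.

```bash
python3 -m crank '[[0,0,0,0,20,0,0],[0.008,-0.037,-0.006,0,40,0,0],[0.008,-0.037,-0.006,0,40,0,0],[0.008,-0.037,-0.006,0,45,0,0],[0.008,-0.038,-0.006,0,45,0,0],[0.008,-0.038,-0.006,0,45,0,0],[0.008,-0.038,-0.006,0,45,0,0],[0.008,-0.038,-0.006,0,45,0,0],[0.009,-0.038,-0.006,0,45,0,0],[0.009,-0.038,-0.006,0,45,0,0]]'
python3 -m crank '[[0,0,0,0,45,0,0],[0,0,0,-1,35,0,0],[0,0,0,-1,20,0,0],[0,0,0,0,7,0,0],[0,0,0,0,0,-25,0],[0,0,0,0,0,-25,0],[0,0,0,0,0,-20,0],[0,0,0,0,0,0,0]]'
python3 - <<'E'
from h import *
s,R=st()
yaw=.185;seat=np.array([.5998,.2448,.04])
ex=np.array([np.cos(yaw),np.sin(yaw),0]);ey=np.array([-ex[1],ex[0],0]);u=np.array([0,0,1])
X=ex*C+u*S; Z=-ex*S+u*C
goal(X,-Z)
t=seat+.015*X+.1324*Z
print("shift to final",(t-s["eef_pos"])*1000,"pre40",(t+.04*Z-s["eef_pos"])*1000)
im=np.hstack([optics.get_image(n)[:,:,::-1] for n in("wrist","side")]);cv2.imwrite("pics/m.png",cv2.resize(im[:,:],(800,300),interpolation=cv2.INTER_AREA))
E
```

```text
t: 7.18
eef_pos: [0.543, 0.1293, 0.3534]
eef_rot: [-1.011, 0.841, -1.196]
ft_force: [0.7, 0.2, -1.7]
width: 0.228
t: 8.18
eef_pos: [0.541, 0.2334, 0.2825]
eef_rot: [-1.015, 0.843, -1.196]
ft_force: [-0.1, 0.2, -1.5]
width: 0.233
t 8.18 pos [0.541  0.2334 0.2825] y [ 0.331  0.062 -0.942] z [0.926 0.173 0.337] F [-0.1  0.2 -1.5] w 0.233 q [ 0.4   0.23  1.97 -0.12  0.61  0.3 ]
t 8.18 pos [0.541  0.2334 0.2825] y [ 0.331  0.062 -0.942] z [0.926 0.173 0.337] F [-0.1  0.2 -1.5] w 0.233 q [ 0.4   0.23  1.97 -0.12  0.61  0.3 ]
turn [ 0.001 -0.006 -0.   ]
turn [ 1.048  0.196 -2.955]
shift to final [  28.14049147    5.63012691 -112.94298604] pre40 [ 14.69313158   3.11359012 -75.35528121]
```

View pics/m.png

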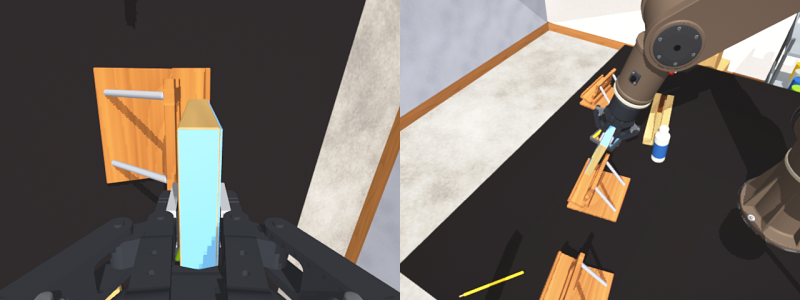

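```bash
python3 -m crank '[[0,-0.006,0,1,0,-19,0],[0,0,0,0,0,-19,0],[0,0,0,5,1,-14,0],[0,0,0,5,1,-14,0],[0,0,0,5,1,-14,0],[0,0,0,5,1,-14,0],[0,0,0,2,0,-5,0],[0,0,0,0,0,0,0]]'
python3 - <<'E'
from h import *
s,R=st()
yaw=.185;seat=np.array([.5998,.2448,.04])
ex=np.array([np.cos(yaw),np.sin(yaw),0]);u=np.array([0,0,1])
X=ex*C+u*S; Z=-ex*S+u*C
print("shift to final",(seat+.015*X+.1324*Z-s["eef_pos"])*1000)
a=optics.get_image("side")[220:370,240:400,::-1];b=optics.get_image("top")[190:310,220:348,::-1]
cv2.imwrite("pics/n.png",np.hstack([cv2.resize(i,(400,375),interpolation=cv2.INTER_CUBIC) for i in(a,b)]))
E
```

```text
t: 9.28
eef_pos: [0.5653, 0.2382, 0.1848]
eef_rot: [-1.008, 0.836, -1.199]
ft_force: [-0.9, -0.1, -1.8]
width: 0.225
t 9.28 pos [0.5653 0.2382 0.1848] y [ 0.339  0.063 -0.939] z [0.923 0.173 0.345] F [-0.9 -0.1 -1.8] w 0.225 q [ 0.39  0.39  2.03 -0.19  0.38  0.37]
shift to final [  3.84092087   0.91293456 -15.28368077]
```

View pics/n.png

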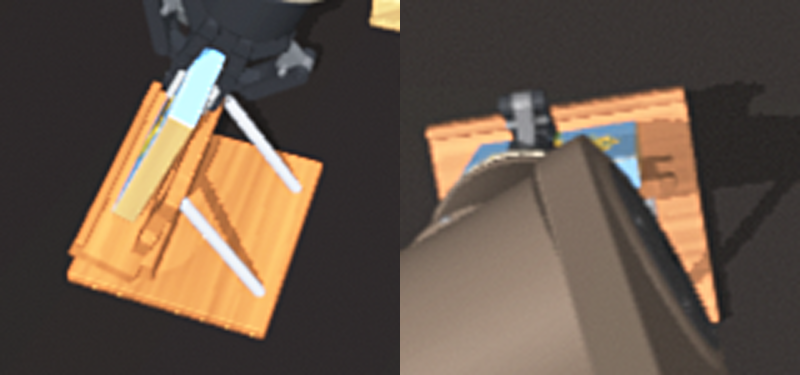

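The panel sits between the back frame and the lip, laterally near the middle. Now I lower it slowly to contact.

```bash
python3 -m crank '[[0,0,0,1,0,-3,0],[0,0,0,1,0,-3,0],[0,0,0,1,0,-3,0],[0,0,0,1,0,-2,0],[0,0,0,0,0,-1,0],[0,0,0,0,0,0,0]]'; python3 -m crank '[[0,0,0,0.4,0,-1,0],[0,0,0,0.4,0,-1,0],[0,0,0,0,0,0,0]]'
```

```text
t: 10.12
eef_pos: [0.5693, 0.2382, 0.1732]
eef_rot: [-1.008, 0.836, -1.199]
ft_force: [0.0, 0.7, -0.7]
width: 0.226
t: 10.5
eef_pos: [0.5701, 0.2382, 0.1712]
eef_rot: [-1.008, 0.836, -1.199]
ft_force: [0.3, 0.9, -1.5]
width: 0.224
```

```bash
python3 -m crank '[[0,0,0,0.3,0,-1,0],[0,0,0,0,0,0,0]]';python3 -m crank '[[0,0,0,0.3,0,-1,0],[0,0,0,0,0,0,0]]'; python3 -m crank '[[0,0,0,0.3,0,-1,0],[0,0,0,0,0,0,0]]'
```

```text
t: 10.75
eef_pos: [0.5704, 0.2384, 0.1706]
eef_rot: [-1.007, 0.836, -1.199]
ft_force: [-3.9, 1.1, 5.4]
width: 0.228
t: 11.0
eef_pos: [0.5706, 0.2385, 0.1706]
eef_rot: [-1.007, 0.835, -1.199]
ft_force: [-16.7, 0.1, 26.9]
width: 0.23
t: 11.25
eef_pos: [0.5709, 0.2386, 0.1707]
eef_rot: [-1.006, 0.835, -1.199]
ft_force: [-26.3, -2.7, 46.6]
width: 0.233
```

Contact came at the expected height. I ease off, then slide it against the back.

```bash
python3 -m crank '[[0,0,0,-0.9,0,2.6,0],[0,0,0,0,0,0,0]]';python3 -m crank '[[0,0,0,-1.8,-0.3,-0.7,0],[0,0,0,0,0,0,0]]'; python3 -m crank '[[0,0,0,-1.8,-0.3,-0.7,0],[0,0,0,0,0,0,0]]';python3 -m crank '[[0,0,0,-1.4,-0.3,-0.5,0],[0,0,0,0,0,0,0]]'
```

```text
t: 11.5
eef_pos: [0.5703, 0.2383, 0.1711]
eef_rot: [-1.007, 0.836, -1.199]
ft_force: [1.1, -0.3, -1.6]
width: 0.228
t: 11.75
eef_pos: [0.5681, 0.2378, 0.1698]
eef_rot: [-1.008, 0.836, -1.199]
ft_force: [0.6, -0.0, -1.1]
width: 0.23
t: 12.0
eef_pos: [0.5663, 0.2375, 0.1693]
eef_rot: [-1.008, 0.836, -1.199]
ft_force: [0.2, 0.5, -1.2]
width: 0.229
t: 12.25
eef_pos: [0.565, 0.2373, 0.169]
eef_rot: [-1.008, 0.836, -1.199]
ft_force: [-0.5, 0.3, -2.9]
width: 0.227
```

```bash
python3 -m crank '[[0,0,0,-0.9,-0.2,-0.5,0],[0,0,0,0,0,0,0]]';python3 -m crank '[[0,0,0,-0.9,-0.2,-0.4,0],[0,0,0,0,0,0,0]]'; python3 -m crank '[[0,0,0,-0.9,-0.2,-0.4,0],[0,0,0,0,0,0,0]]'
```

```text
t: 12.5
eef_pos: [0.5641, 0.2371, 0.1685]
eef_rot: [-1.008, 0.836, -1.199]
ft_force: [0.0, 0.1, -2.1]
width: 0.229
t: 12.75
eef_pos: [0.5632, 0.2369, 0.168]
eef_rot: [-1.008, 0.836, -1.199]
ft_force: [-0.3, 0.5, -1.9]
width: 0.23
t: 13.0
eef_pos: [0.5628, 0.2369, 0.1679]
eef_rot: [-1.007, 0.836, -1.199]
ft_force: [2.3, 0.7, -1.4]
width: 0.23
```

```bash
python3 -m crank '[[0,0,0,0.3,0,-0.7,0],[0,0,0,0,0,0,0]]';python3 -m crank '[[0,0,0,0.2,0,-0.5,0],[0,0,0,0,0,0,0]]'
```

```text
t: 13.25
eef_pos: [0.5629, 0.237, 0.1677]
eef_rot: [-1.007, 0.835, -1.199]
ft_force: [-5.5, 0.0, 11.8]
width: 0.227
t: 13.5
eef_pos: [0.563, 0.237, 0.1678]
eef_rot: [-1.006, 0.835, -1.199]
ft_force: [-13.0, -1.6, 24.2]
width: 0.234
```

Seated on both the ledge and the back. I ease the press, open gently and check.

```bash
python3 -m crank '[[0,0,0,-0.3,0,0.8,0],[0,0,0,0,0,0,24],[0,0,0,0,0,0,28],[0,0,0,0,0,0,34],[0,0,0,0,0,0,42],[0,0,0,0,0,0,50],[0,0,0,0,0,0,50],[0,0,0,0,0,0,50]]'
python3 - <<'E'
from h import *
st()
im=optics.get_image("wrist")[:,:,::-1];b=cv2.resize(optics.get_image("side")[200:380,220:420,::-1],(533,480),interpolation=cv2.INTER_CUBIC)
cv2.imwrite("pics/r.png",cv2.resize(np.hstack([im,b]),(800,327)))
E
```

```text
t: 14.5
eef_pos: [0.5626, 0.2367, 0.1673]
eef_rot: [-1.008, 0.836, -1.199]
ft_force: [0.6, 0.7, 0.0]
width: 0.583
t 14.5 pos [0.5626 0.2367 0.1673] y [ 0.34   0.063 -0.938] z [0.922 0.173 0.346] F [0.6 0.7 0. ] w 0.583 q [ 0.39  0.41  2.05 -0.22  0.33  0.4 ]
```

View pics/r.png

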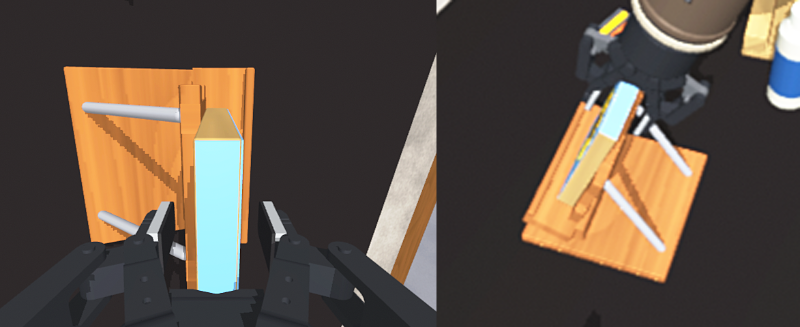

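The panel leans on the easel and both fingers are clear of it. I retreat along the tool axis, then swing towards the robot and up.

```bash
python3 -m crank '[[0,0,0,-2,0,5,50],[0,0,0,-5,-1,14,50],[0,0,0,-8,-2,23,50],[0,0,0,-8,-2,23,50],[0,0,0,-8,-2,23,50],[0,0,0,-8,-2,25,50],[0,0,0,0,-30,25,50],[0,0,0,0,-40,20,50],[0,0,0,0,-40,0,50],[0,0,0,0,-40,0,50]]'
python3 -m crank '[[0,0,0,0,-40,0,50],[0,0,0,0,-40,0,50],[0,0,0,0,-20,0,50],[0,0,0,0,0,0,50]]'
python3 - <<'E'
from h import *
st()
yaw=.185;seat=np.array([.5998,.2448,.04])
ex=np.array([np.cos(yaw),np.sin(yaw),0]);ey=np.array([-ex[1],ex[0],0]);u=np.array([0,0,1])
X=ex*C+u*S; Z=-ex*S+u*C
out=[]
for n,(x0,y0,w,h) in dict(top=(200,180,240,180),side=(220,180,200,150)).items():
    p=optics.camera_params(n); im=optics.get_image(n)[:,:,::-1].copy(); k=400/w
    c=cv2.resize(im[y0:y0+h,x0:x0+w],(400,300),interpolation=cv2.INTER_CUBIC)
    for x in(0,.02):
        for y in(.055,-.055):
            q=(proj(p,seat+X*x+ey*y+Z*.15)-[x0,y0])*k; cv2.circle(c,tuple(int(v) for v in q),3,(0,0,255),1)
    out.append(c)
cv2.imwrite("pics/f.png",cv2.resize(np.hstack(out),(800,300)))
E
```

```text
t: 15.85
eef_pos: [0.5232, 0.0768, 0.3268]
eef_rot: [-1.006, 0.834, -1.199]
ft_force: [0.9, 0.8, 0.2]
width: 0.583
t: 16.35
eef_pos: [0.5234, -0.0233, 0.3262]
eef_rot: [-1.006, 0.836, -1.201]
ft_force: [0.4, -0.9, 0.5]
width: 0.586
t 16.35 pos [ 0.5234 -0.0233  0.3262] y [ 0.341  0.063 -0.938] z [0.922 0.171 0.347] F [ 0.4 -0.9  0.5] w 0.586 q [-0.19  0.07  2.05  0.19  0.7  -0.5 ]
```

View pics/f.png

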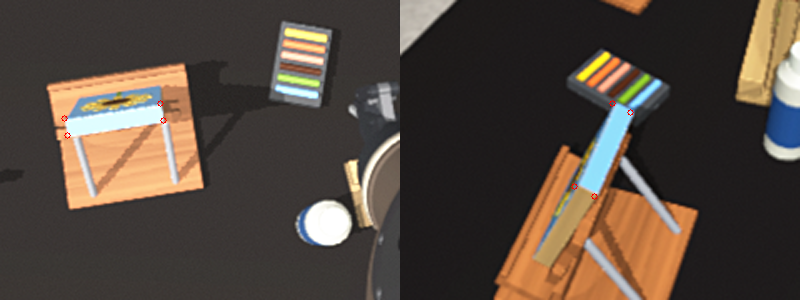

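```bash
python3 -c "
from rig import robot
print(robot.job_done())"
```

```text
the job is handed in; nothing more can be done
None
```

The sunflower panel is on the nearest easel (the middle one in the top view), painting outward, and I handed the job in just after 16 s of the 40 s allowed.

I took the panel from the groove by its top edge and set it down until I felt the ledge. I then slid it against the back, pressed it lightly home, let go and backed off.

- **Panel:** in the last top and side pictures its top corners lie within about 3 mm of a fully home panel. Contact with the ledge came within about 1 mm of the predicted height. Its final pose comes from these pictures and the contact forces only.
- **Force:** the highest wrist reading was about 54 N, during the first touch on the ledge, when I pressed a little farther than needed. The limit is 120 N.
- **Other objects:** the spray can and pastel tin look unmoved, though I did not measure them. The brown panel was in place in the wrist picture after the lift. The arm hid it in the final pictures, but nothing went near it afterwards.

No check failed or disagreed.

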